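# Sort capacitors and a heat sink into their bins and clamp the carrier

## Robot

A 7-joint arm with a two-finger parallel gripper is mounted at the origin on the work surface. World frame = base frame: x ahead of the robot, y to its left, z up, the work surface at z = 0. Lengths are in m, angles in rad, forces in N, time in s.
With the tool pointing down it reaches from about 0.4 to 0.875 m from the base axis. Payload 19.3 kg.
Tool frame: the origin (TCP) lies midway between the tips of the shut fingers; the grasp point (between the pads) lies 19 mm behind it (ctrl.grip_depth is the distance from the TCP to the grasp point, in m); z points along the fingers, y is the line along which they close (so a half turn about z gives the same grasp; the last joint's range is limited). The gripper opens to 85 mm and grips with 20 to 120 N. Pads are 22 mm wide; open, the fingers measure 114 mm over their backs; the gripper's body (76 mm by 85 mm) begins 54 mm behind the grasp point. The pads swing forward as they close: fully open they stand 13 mm farther back than shut.
Start: joints at [1.109, 0.521, -0.036, 1.599, 0.021, 1.021, -0.113], TCP at [0.239, -0.578, 0.231] pointing down, gripper open.
Joint ranges: [-2.91, 2.91], [-0.3, 2.13], [-1.5, 1.42], [0.17, 2.43], [-1.26, 4.41], [0.16, 1.93], [-2.52, 2.52]. Speed limits (rad/s): [1.89, 1.89, 2.39, 2.39, 3.01, 3.01, 3.01].

## Interface

Orientations are given as a 3x3 rotation matrix whose columns are the frame's x, y, z axes.
In Python, from bench import ctrl gives the robot as it stands. The module is installed in compiled form; this text tells all that it offers. Calls block until the motion is done:
- ctrl.goto(position, orientation): joint-space move of the TCP to a pose.
- ctrl.movel(position, max_speed=0.15, attitude=None, f_stop=None): straight line of the TCP; attitude=None keeps the orientation; max_speed is the mean speed in m/s. With f_stop (N) it stops when the force on the tool has changed by that much, and returns True; else False.
- ctrl.move_joints(angles): joint-space move.
- ctrl.open() and ctrl.grab(effort=None): open the fingers fully, or close them until they stop; effort is the grip in N (None keeps the last).
- ctrl.wait(seconds).
- ctrl.solve_ik(position, orientation): joint angles nearest the present ones, or None.
- ctrl.sense(): the state.
- ctrl.get_image(name): name is "scene" or "side" or "wrist"; returns a dict with "image" (384x512x3 uint8, red, green, blue), "camera_matrix" (3x3 intrinsics, pixels), "R" (3x3) and "t" (3): a world point X has camera coordinates R X + t. Camera axes: x right, y down, z forward; pixel columns grow to the right and rows downward; lengths in m; the calibration is good to about 2 mm. A picture is of the moment at which its call begins. There is no depth.
A pose or a line that the arm cannot do raises ctrl.MotionError and nothing moves.
- ctrl.finish_job(): hands the job in; it is judged then, once.
Trained networks look in a picture, given as the dict that the camera call returned (one of the last four; its "shot" number tells which), for a name from the list of things; names that differ only in an ending like _2 or _b are one class to them, and where a whole thing is asked for, a point or a joint stands for the part that bears it (a point fixed in the world has none). Each returns a list of dicts, best first, with "score" (0 to 1); they miss things now and then, are a little off and sometimes report something else, mostly with a low value. They report only what shows in the picture. A call takes as long as a camera call.
- ctrl.look_for(query, picture): "centre" ([row, column] in pixels, amid what is visible of it).
- ctrl.outline_of(query, picture): "pixels" (384x512 bool, what is visible of it) and "centre" ([row, column] in pixels, amid what is visible of it).
The state is a dict: "time": time; "joint_pos": joint angles; "dq": joint speeds; "effort": joint torques, N m; "eef_pos": TCP position; "tcp_rot": TCP orientation; "wrist_force": force on the tool from outside, world axes, zero at the start; "wrist_torque": the same for the moment, N m; "finger_gap": opening from 0.0 (shut) to 1.0 (fully open); "grasp_force": force on a finger pad.
Only numpy, scipy, OpenCV 4.12 (cv2) and the standard library are available. Lean on these libraries where they do the work, as an engineer would, in place of code of your own. Each camera call takes 0.05 s, during which the arm holds its last target. There are 200 camera calls.

## Task

Clear the loose parts off the bench: stand both capacitors in the bin that shows a sample capacitor and the heat sink in the bin that shows a sample heat sink. When all three are in, turn the clamp handle between the bins clockwise until it clicks over its detent and stays across both bin rims. Leave the circuit board, the scanner and the screwdriver where they are.

Things in the scene. Friction and masses are not known exactly. Their poses are not given: they have to be found in the camera images.
- cap1: electrolytic capacitor can, a plain round aluminium cylinder, 25 mm diameter, 50 mm tall, 35 g, standing upright on the bench; origin at the centre of its underside, z up its axis
- cap2: electrolytic capacitor can, a plain round aluminium cylinder, 25 mm diameter, 50 mm tall, 35 g, standing upright on the bench; origin at the centre of its underside, z up its axis (same as cap1)
- sink: finned heat sink, bare aluminium block 40 mm (x) by 28 mm (y) by 50 mm tall (z), six upright fins, 60 g, standing on end on the bench; origin at the centre of its underside; grip it across its 28 mm (its y axis)
- cap_bin: fixed black open bin on the carrier, outside 130 mm (x) by 100 mm (y) by 30 mm high, walls and floor 4 mm; origin under its centre, inner floor 4 mm above it (12 mm above the bench), rim 30 mm above it. On a 36 mm ledge beyond its +x end lies, fixed, a sample capacitor, up to 25 mm above the rim. It may be the left or the right bin.
- sink_bin: fixed black open bin on the carrier, outside 130 mm (x) by 100 mm (y) by 30 mm high, walls and floor 4 mm; origin under its centre, inner floor 4 mm above it (12 mm above the bench), rim 30 mm above it. On a 36 mm ledge beyond its +x end lies, fixed, a sample heat sink, up to 28 mm above the rim. It may be the left or the right bin.
- carrier: fixed aluminium plate 210 x 270 x 8 mm that bears the two bins, side by side along its y with 50 mm between them, centres at y +75 and -75 mm; origin under the clamp's axis, at bench height. A 12 mm wide, 28 mm high grip bar runs along its -x edge.
- latch_grip (a point): point on the clamp's upright axis, midway between the bins, 84 mm above the bench, turning with it. Black handle bar 44 mm long (x), 11 mm thick (y; grip across this), 54 to 90 mm above the bench. Under it, at 43 to 49 mm, a steel bar 80 x 16 mm along x turns with it; clamped, its ends reach 11 mm into each bin at the middle of the inner wall: keep parts clear of there.
- latch (a joint): clamp angle in rad, clockwise from above positive: 0 open (bar along the gap, parallel to carrier x), 1.5 clamped (stop). Its spring resists with up to about 0.12 N m up to 0.75 rad, then snaps it on to the stop; let go before that, it springs back.
- board: bystander: green circuit board 100 x 150 x 4 mm with low components, lying flat; origin at the centre of its underside
- scanner: bystander: hand-held scanner lying on its side, 210 mm long along x, up to 62 mm wide, 50 mm high; origin on its underside about 20 mm from its middle
- driver: bystander: screwdriver 170 mm long lying along its x axis

How it is judged:
On the way, in this order (a step that is already met when the one before it is completed fails the run):
1. With the clamp still open (not turned past 0.6 rad), both capacitors and the heat sink stand upright, released, on the floor of their own bins (x of cap1 in the frame of cap_bin between -0.056 and 0.056 m and y of cap1 in the frame of cap_bin between -0.042 and 0.042 m and z of cap1 in the frame of cap_bin between -0.003 and 0.01 m and angle between each of cap1, cap2, sink's own z axis and vertical below 0.15 rad and linear speed of each of cap1, cap2, sink below 0.03 m/s and contact force between the fingers and cap1 below 0.2 N and x of cap2 in the frame of cap_bin between -0.056 and 0.056 m and y of cap2 in the frame of cap_bin between -0.042 and 0.042 m and z of cap2 in the frame of cap_bin between -0.003 and 0.01 m and contact force between the fingers and cap2 below 0.2 N and x of sink in the frame of sink_bin between -0.056 and 0.056 m and y of sink in the frame of sink_bin between -0.042 and 0.042 m and z of sink in the frame of sink_bin between -0.003 and 0.01 m and contact force between the fingers and sink below 0.2 N and value of joint latch below 0.6 rad), for 0.2 s.
2. After that the clamp is turned clockwise past its click, to at least 1.35 rad (value of joint latch above 1.35 rad), for 0.2 s.
At the end, for the whole second after the job is handed in: Both capacitors stand in the bin with the sample capacitor and the heat sink in the bin with the sample heat sink, anywhere on the bin's floor, upright within 0.15 rad, at rest and released; the clamp has clicked over and rests at 1.35 rad or more, across both rims (x of cap1 in the frame of cap_bin between -0.056 and 0.056 m and y of cap1 in the frame of cap_bin between -0.042 and 0.042 m and z of cap1 in the frame of cap_bin between -0.003 and 0.01 m and angle between each of cap1, cap2, sink's own z axis and vertical below 0.15 rad and linear speed of each of cap1, cap2, sink below 0.03 m/s and contact force between the fingers and cap1 below 0.2 N and x of cap2 in the frame of cap_bin between -0.056 and 0.056 m and y of cap2 in the frame of cap_bin between -0.042 and 0.042 m and z of cap2 in the frame of cap_bin between -0.003 and 0.01 m and contact force between the fingers and cap2 below 0.2 N and x of sink in the frame of sink_bin between -0.056 and 0.056 m and y of sink in the frame of sink_bin between -0.042 and 0.042 m and z of sink in the frame of sink_bin between -0.003 and 0.01 m and contact force between the fingers and sink below 0.2 N and value of joint latch above 1.35 rad); the robot touches nothing.
It fails at once if the circuit board is moved more than 25 mm (distance of board from where it was at the start of the episode above 0.025 m).
It fails at once if the scanner is moved more than 25 mm (distance of scanner from where it was at the start of the episode above 0.025 m).
It fails at once if the screwdriver is moved more than 25 mm (distance of driver from where it was at the start of the episode above 0.025 m).
It also fails if it takes over 72 s, if anything falls off the work surface, if the arm or the gripper's body presses on something with over 40 N, if the wrist force passes 120 N, or if a joint passes its speed limit or range.

## Working session

There is one attempt and no reset: what is moved stays moved. The work goes in short steps, each a Python script; the robot and the scene stay as the last script left them, time stands still between calls to the robot, and variables do not carry over. Pictures are saved under pics/ and viewed, at most 10 in all, crops included, and the job is handed in when it is done.

```bash
mkdir -p pics; python3 - <<'E'
from bench import ctrl
import cv2,numpy as np
s=ctrl.sense();print(s['time'],s['eef_pos'],s['tcp_rot'].round(2) if hasattr(s['tcp_rot'],'round') else s['tcp_rot'])
ims=[]
for n in ("scene","side"):
    p=ctrl.get_image(n);im=p["image"][:,:,::-1].copy()
    print(n,np.round(p["camera_matrix"],1).tolist(),np.round(p["R"],3).tolist(),np.round(p["t"],3).tolist())
    for q in ["cap1","sink","cap_bin","sink_bin","carrier","latch_grip","board","scanner","driver"]:
        r=ctrl.look_for(q,p);print(q,[(np.round(d["centre"]).tolist(),round(d["score"],2)) for d in r[:4]])
    cv2.imwrite(f"pics/{n}0.png",im)
E
```

```text
0.0 [ 0.23847235 -0.57733332  0.23071405] [[ 0.92  0.38 -0.  ]
 [ 0.38 -0.92  0.  ]
 [-0.   -0.   -1.  ]]
scene [[392.4, 0.0, 250.1], [0.0, 392.4, 195.4], [0.0, 0.0, 1.0]] [[0.828, 0.56, 0.018], [0.392, -0.557, -0.732], [-0.4, 0.613, -0.681]] [-0.444, -0.224, 1.259]
cap1 [([141.0, 266.0], 0.69), ([192.0, 342.0], 0.62), ([224.0, 235.0], 0.47), ([267.0, 196.0], 0.47)]
sink [([189.0, 338.0], 0.52)]
cap_bin [([148.0, 291.0], 0.59)]
sink_bin [([266.0, 196.0], 0.67), ([165.0, 250.0], 0.65), ([146.0, 264.0], 0.39)]
carrier [([154.0, 269.0], 0.81), ([166.0, 250.0], 0.25)]
latch_grip [([143.0, 266.0], 0.81)]
board [([262.0, 281.0], 0.8)]
scanner [([191.0, 338.0], 0.91), ([142.0, 265.0], 0.43)]
driver [([306.0, 89.0], 0.71), ([165.0, 253.0], 0.68), ([148.0, 293.0], 0.19)]
side [[366.9, 0.0, 258.7], [0.0, 366.9, 191.9], [0.0, 0.0, 1.0]] [[-0.828, -0.56, -0.007], [-0.368, 0.554, -0.747], [0.423, -0.616, -0.665]] [0.447, 0.354, 0.635]
cap1 [([203.0, 268.0], 0.67), ([301.0, 237.0], 0.52), ([176.0, 296.0], 0.47)]
sink []
cap_bin []
sink_bin [([281.0, 261.0], 0.7)]
carrier [([324.0, 242.0], 0.63)]
latch_grip [([301.0, 236.0], 0.72), ([325.0, 238.0], 0.57)]
board [([193.0, 233.0], 0.85)]
scanner [([248.0, 160.0], 0.8)]
driver [([162.0, 361.0], 0.73)]
```

View pics/scene0.png

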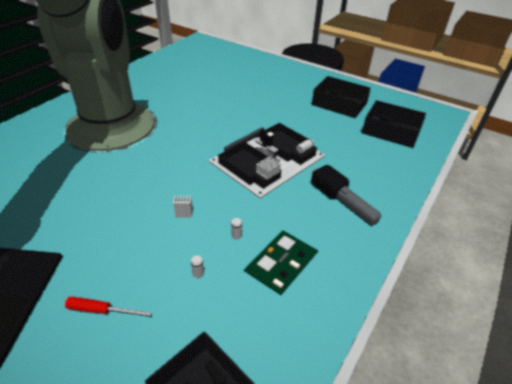

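View pics/side0.png

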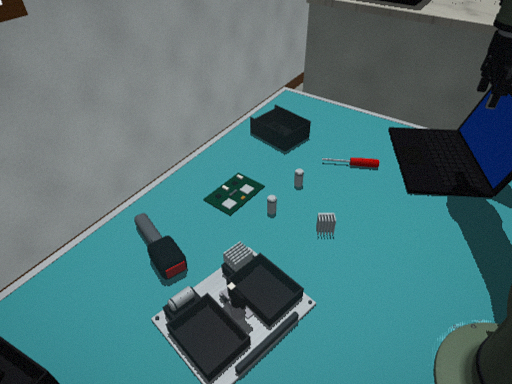

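Scene picture: caps at about (228,237) and (266,197), sink at (206,183), carrier at (155,268). Side picture: caps at (205,272) and (178,298), and the sink at (224,326). The capacitor bin is the left one, centre (335,208) with its sample at (297,182). The sink bin is at (288,265) with its sample at (255,238). The grip bar is at lower right.

```bash
cat > h.py <<'E'
import numpy as np, cv2
from bench import ctrl
def ray(p,rc):
    d=p["R"].T@np.linalg.solve(p["camera_matrix"],[rc[1],rc[0],1.]); return -p["R"].T@p["t"],d
def onz(p,rc,z):
    o,d=ray(p,rc); return o+d*(z-o[2])/d[2]
def proj(p,X):
    c=np.atleast_2d(X)@np.array(p["R"]).T+p["t"]; u=c@np.array(p["camera_matrix"]).T; return (u[:,:2]/u[:,2:])[:,::-1]
def tri(a,ra,b,rb):
    o1,d1=ray(a,ra);o2,d2=ray(b,rb)
    s=np.linalg.lstsq(np.c_[d1,-d2],o2-o1,rcond=None)[0]
    return (o1+d1*s[0]+o2+d2*s[1])/2,np.linalg.norm(o1+d1*s[0]-o2-d2*s[1])
E
python3 - <<'E'
from h import *
a=ctrl.get_image("scene");b=ctrl.get_image("side")
for n,ra,rb in [("capA",(228,237),(205,272)),("capB",(266,197),(178,298)),("sink",(206,183),(224,326)),("capbin",None,(335,208)),("sinkbin",None,(288,265)),("scanner",(194,345),(248,160)),("board",(262,281),(193,233)),("driver",(306,105),(162,350))]:
    if ra: print(n,*[np.round(v,3) for v in tri(a,ra,b,rb)])
    else: print(n,onz(b,rb,.012).round(3))
for q in ["cap1","sink","driver","scanner","carrier"]:
  for p in (a,b):
    for d in ctrl.outline_of(q,p)[:4]:
        z=0.008 if q=="carrier" else .025
        r=cv2.boundingRect(d["pixels"].astype(np.uint8)); print(q,p["shot"],round(d["score"],2),np.round(d["centre"]),r,onz(p,d["centre"],z).round(3))
im=b["image"][230:384,135:335,::-1]
cv2.imwrite("pics/car.png",cv2.resize(im,None,fx=4,fy=3.9,interpolation=cv2.INTER_CUBIC)[:600])
E
```

```text
capA [ 0.598 -0.148  0.024] 0.001
capB [ 0.594 -0.284  0.024] 0.004
sink [ 0.449 -0.164  0.024] 0.001
capbin [0.511 0.217 0.012]
sinkbin [0.478 0.067 0.012]
scanner [0.751 0.115 0.012] 0.009
board [ 0.727 -0.153 -0.002] 0.006
driver [ 0.505 -0.454  0.012] 0.009
cap1 3 0.65 [225. 237.] (232, 218, 11, 22) [ 0.594 -0.141  0.025]
cap1 3 0.59 [271. 195.] (191, 256, 13, 22) [ 0.597 -0.297  0.025]
cap1 4 0.69 [204. 268.] (267, 194, 10, 21) [ 0.608 -0.146  0.025]
cap1 4 0.45 [179. 301.] (294, 168, 10, 19) [ 0.586 -0.281  0.025]
cap1 4 0.21 [161. 368.] (349, 157, 29, 10) [ 0.46  -0.466  0.025]
sink 3 0.7 [208. 184.] (174, 195, 20, 23) [ 0.456 -0.17   0.025]
sink 4 0.93 [223. 324.] (316, 212, 20, 21) [ 0.456 -0.164  0.025]
sink 4 0.22 [203. 268.] (266, 195, 11, 20) [ 0.61  -0.146  0.025]
driver 3 0.48 [262. 280.] (245, 231, 74, 64) [ 0.731 -0.175  0.025]
driver 4 0.72 [160. 362.] (337, 156, 43, 12) [ 0.476 -0.463  0.025]
scanner 3 0.56 [191. 340.] (312, 165, 69, 60) [0.741 0.108 0.025]
scanner 4 0.96 [253. 163.] (134, 213, 53, 66) [0.72  0.127 0.025]
carrier 3 0.7 [156. 270.] (212, 127, 112, 71) [0.505 0.151 0.008]
carrier 4 0.85 [322. 240.] (151, 253, 165, 131) [0.477 0.16  0.008]
```

View pics/car.png

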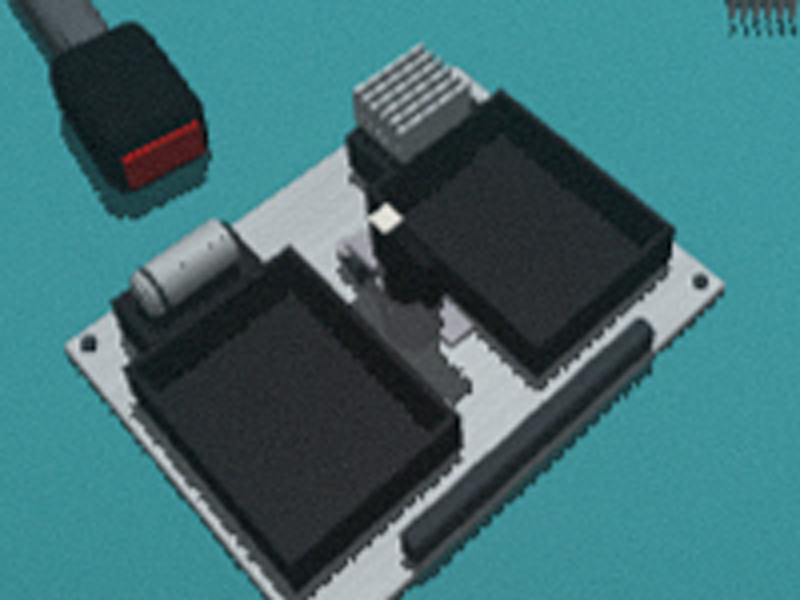

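```bash
cat >> h.py <<'E'
from scipy.optimize import least_squares
def c2w(q,P):
    c,s=np.cos(q[2]),np.sin(q[2]); P=np.atleast_2d(P)
    return np.c_[q[0]+c*P[:,0]-s*P[:,1],q[1]+s*P[:,0]+c*P[:,1],P[:,2]]
def rot(a): # tool down, tool x at yaw a ; y closes at a-90deg
    c,s=np.cos(a),np.sin(a); return np.array([[c,s,0],[s,-c,0],[0,0,-1.]])
def fitrect(p,P,px,q0):
    r=least_squares(lambda q:(proj(p,c2w(q,P))-px).ravel(),q0); return r.x,np.sqrt(np.mean(r.fun**2))
E
python3 - <<'E'
from h import *
b=ctrl.get_image("side")
px=np.array([(128,370),(290,247),(460,415),(295,590),(375,190),(500,92),(672,232),(540,380)],float)
rc=np.c_[px[:,1]/3.9+230,px[:,0]/4+135]
P=[(sx*.065,y0+sy*.05,.038) for y0 in(.075,-.075) for sx,sy in((1,1),(1,-1),(-1,-1),(-1,1))]
q,e=fitrect(b,np.array(P),rc,[.5,.14,-.2]);print(q,e,proj(b,c2w(q,P)).round(1).tolist(),rc.round(1).tolist())
ctrl.goto([.52,-.19,.42],rot(0.)); print(ctrl.sense()['time'])
w=ctrl.get_image("wrist");print(np.round(w["R"],3).tolist(),(-w["R"].T@w["t"]).round(3),w["camera_matrix"][0])
for n in ("cap1","sink"):
    for d in ctrl.outline_of(n,w)[:4]: print(n,round(d["score"],2),np.round(d["centre"]),cv2.boundingRect(d["pixels"].astype(np.uint8)),onz(w,d["centre"],.04).round(3))
cv2.imwrite("pics/w0.png",w["image"][:,:,::-1])
E
```

```text
[ 0.48762667  0.14905575 -0.21964691] 2.0758595619639992 [[326.4, 165.7], [294.6, 207.8], [339.3, 250.9], [378.3, 207.6], [280.3, 226.8], [254.3, 261.2], [290.6, 305.0], [321.9, 270.3]] [[324.9, 167.0], [293.3, 207.5], [336.4, 250.0], [381.3, 208.8], [278.7, 228.8], [253.6, 260.0], [289.5, 303.0], [327.4, 270.0]]
3.5167
[[-0.001, -1.0, 0.001], [-0.948, 0.002, 0.319], [-0.319, -0.0, -0.948]] [ 0.602 -0.192  0.561] [300.71370558   0.         255.20415261]
cap1 0.7 [ 98. 312.] (302, 90, 19, 17) [ 0.595 -0.285  0.04 ]
cap1 0.58 [ 95. 232.] (223, 87, 17, 17) [ 0.6   -0.155  0.04 ]
cap1 0.38 [148.  71.] (0, 77, 155, 139) [0.512 0.128 0.04 ]
sink 0.82 [181. 237.] (230, 166, 24, 30) [ 0.453 -0.159  0.04 ]
```

View pics/w0.png

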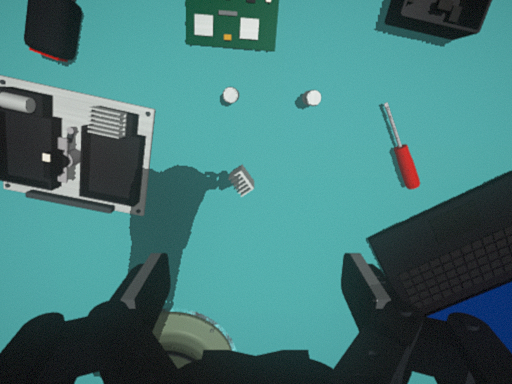

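The wrist picture shows the sink at (181,242), the caps at (95,230) and (98,312), and the carrier at left with its two samples. I'll move closer to the sink to get its yaw.

```bash
python3 - <<'E'
from h import *
ctrl.goto([.43,-.16,.19],rot(0.)); print(ctrl.sense()['time'])
w=ctrl.get_image("wrist");print((-w["R"].T@w["t"]).round(3))
for n in ("sink",):
    for d in ctrl.outline_of(n,w)[:2]: print(n,round(d["score"],2),np.round(d["centre"]),cv2.boundingRect(d["pixels"].astype(np.uint8)),onz(w,d["centre"],.04).round(3))
c=ctrl.outline_of("sink",w)[0]["centre"]; r,k=int(c[0])-75,int(c[1])-100
r=max(r,0)
print(r,k);cv2.imwrite("pics/w1.png",cv2.resize(w["image"][r:r+150,k:k+200,::-1],None,fx=4,fy=4,interpolation=cv2.INTER_CUBIC))
import pickle;pickle.dump(w,open("w1.pkl","wb"))
E
```

```text
4.65
[ 0.513 -0.161  0.333]
sink 0.82 [160. 261.] (238, 133, 46, 53) [ 0.451 -0.167  0.04 ]
85 161
```

View pics/w1.png

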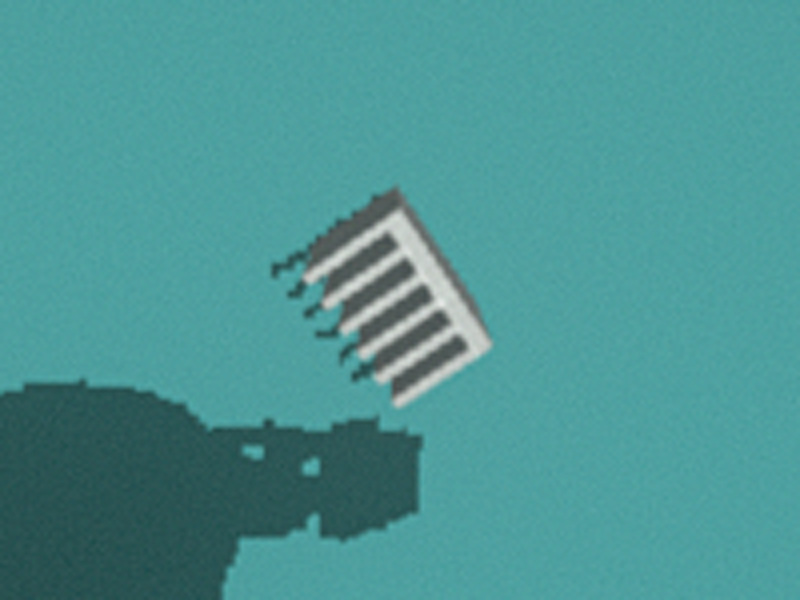

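The crop shows the top face with corners (400,210), (490,345), (400,405) and (307,280). The base plate runs along the first edge, and that's the 40 mm x direction.

```bash
cat >> h.py <<'E'
def pick(xy,yaw,zt=.022,eff=30):
    R=rot(yaw)
    ctrl.goto([*xy,.12],R); ctrl.movel([*xy,zt],.15); ctrl.grab(eff); ctrl.wait(.1)
    s=ctrl.sense(); print("gap",s["finger_gap"],"gf",s["grasp_force"],"t",s["time"],s["eef_pos"].round(4))
    ctrl.movel([*xy,.16],.2); s=ctrl.sense(); print("lifted",s["finger_gap"],s["grasp_force"],s["time"])
E
python3 - <<'E'
from h import *; import pickle
w=pickle.load(open("w1.pkl","rb"))
px=np.array([(400,210),(490,345),(400,405),(307,280)],float)
rc=np.c_[px[:,1]/4+85-.4,px[:,0]/4+161-.4]
W=np.array([onz(w,r,.05) for r in rc]);print(W.round(4).tolist())
P=np.array([(-20,-14,50),(20,-14,50),(20,14,50),(-20,14,50)])/1e3
d=W[1]-W[0]
for s in(0,np.pi):
  q,e=fitrect(w,P*[1,(-1 if 0 else 1),1],rc,[*W.mean(0)[:2],np.arctan2(d[1],d[0])]);break
P2=P*[1,-1,1];q2,e2=fitrect(w,P2,rc,[*W.mean(0)[:2],np.arctan2(d[1],d[0])])
print(q,e,q2,e2)
q=q if e<e2 else q2
yaw=(q[2]+np.pi/2)%np.pi-np.pi/2
print("yaw",yaw)
ctrl.sense()
for y in (yaw,yaw+np.pi,yaw-np.pi):
    print(y,ctrl.solve_ik([*q[:2],.1],rot(y)))
if min(e,e2)<1.5: pick(q[:2],yaw)
E
```

```text
[[0.4753, -0.1663, 0.05], [0.443, -0.1882, 0.05], [0.4279, -0.1666, 0.05], [0.4588, -0.1444, 0.05]]
[ 0.45060386 -0.1662069  -2.52360536] 20.253054466353664 [ 0.4511698  -0.16639613 -2.52730124] 0.7159462841948651
yaw 0.6142914109585647
0.6142914109585647 [ 0.4302889   0.50892864 -0.25997799  2.07229958  0.22817302  0.58682266
 -0.94546635]
3.7558840645483578 [ 1.10081328  0.8720346  -1.27759608  2.04144884  0.99773026  1.0599383
  1.5055196 ]
-2.5273012426312285 [ 1.10081328  0.8720346  -1.27759608  2.04144884  0.99773026  1.0599383
  1.5055196 ]
gap 0.32026984793665947 gf 29.67537760734558 t 6.8167 [ 0.4513 -0.1665  0.0224]
lifted 0.3227055459701766 29.583920538425446 7.6583
```

```bash
python3 - <<'E'
from h import *; import pickle
ctrl.goto([.50,.15,.24],rot(-.22)); print(ctrl.sense()['time'],ctrl.sense()["finger_gap"])
w=ctrl.get_image("wrist");pickle.dump(w,open("w2.pkl","wb"))
q=[.4876,.149,-.2196]
P=[(sx*.065,y0+sy*.05,.038) for y0 in(.075,-.075) for sx,sy in((1,1),(1,-1),(-1,-1),(-1,1))]
print(proj(w,c2w(q,P)).round(0).tolist())
print([(d["centre"],d["score"]) for d in ctrl.look_for("latch_grip",w)])
cv2.imwrite("pics/w2.png",cv2.resize(w["image"][:,:,::-1],(800,600),interpolation=cv2.INTER_CUBIC))
E
```

```text
8.9583 0.3233851336423577
[[122.0, 144.0], [122.0, 234.0], [228.0, 236.0], [228.0, 156.0], [121.0, 279.0], [121.0, 369.0], [228.0, 356.0], [228.0, 276.0]]
[([174.7, 259.7], 0.61)]
```

View pics/w2.png

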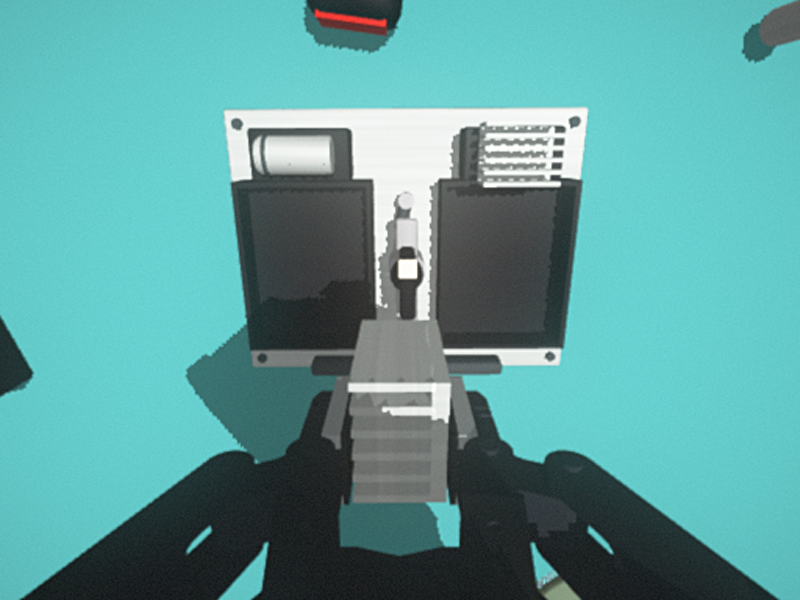

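The wrist picture shows the carrier almost square-on. In the 800x600 picture the plate corners are (224,110), (588,108), (560,365) and (254,366). The clamp is at (408,268), still open, and the sink is held straight.

```bash
python3 - <<'E'
from h import *; import pickle
w=pickle.load(open("w2.pkl","rb"))
px=np.array([(224,110),(588,108),(560,365),(254,366),(232,182),(372,181),(250,348),(440,180),(582,181),(564,347)],float)
P=np.array([(105,135,8),(105,-135,8),(-105,-135,8),(-105,135,8),(65,125,38),(65,25,38),(-65,125,38),(65,-25,38),(65,-125,38),(-65,-125,38)])/1e3
rc=px[:,::-1]*.64-.2
q,e=fitrect(w,P,rc,[.487,.149,-.22]);print(q,e,(proj(w,c2w(q,P))-rc).round(1).tolist())
for x in(0,22,-22): print(proj(w,c2w(q,[x/1e3,0,.09]))/.64)
np.save("car.npy",q)
E
```

```text
[ 0.49654245  0.14262665 -0.21511821] 2.898320317845238 [[5.1, -0.5], [5.1, 0.7], [4.8, -0.3], [5.3, -0.7], [-3.6, -1.6], [-3.4, -0.4], [-1.2, -0.5], [-3.1, 1.5], [-4.2, 1.4], [-1.7, 0.3]]
[[284.29726174 407.91009312]]
[[250.66179558 407.93906252]]
[[316.408051   407.88243689]]
```

```bash
python3 - <<'E'
from h import *; import pickle
w=pickle.load(open("w2.pkl","rb"))
px=np.array([(224,110),(588,108),(560,365),(254,366),(232,182),(372,181),(250,348),(440,180),(582,181),(564,347)],float)
P=np.array([(105,135,8),(105,-135,8),(-105,-135,8),(-105,135,8),(65,125,38),(65,25,38),(-65,125,38),(65,-25,38),(65,-125,38),(-65,-125,38)])/1e3
rc=px[:,::-1]*.64-.2
def f(q):
    Q=P.copy();Q[:4,0]+=q[3];return (proj(w,c2w(q,Q))-rc).ravel()
r=least_squares(f,[.487,.149,-.22,0]);q=r.x;print(q,r.fun.reshape(-1,2).round(1).tolist())
for X in((0,0,.09),(.022,0,.09),(-.022,0,.09),(.04,0,.049),(-.04,0,.049)): print(X,proj(w,c2w(q,X))/.64)
np.save("car.npy",q[:3])
cv2.imwrite("pics/w2c.png",cv2.resize(w["image"][100:250,180:340,::-1],None,fx=4,fy=4,interpolation=cv2.INTER_CUBIC))
E
```

```text
[ 0.49319267  0.1433576  -0.21516445  0.0094766 ] [[-0.5, -1.2], [-0.6, 1.3], [0.9, 0.2], [1.3, -1.1], [-0.4, -1.3], [-0.2, -0.3], [1.3, -0.2], [0.2, 1.4], [-1.0, 1.0], [0.9, 0.0]]
(0, 0, 0.09) [[289.39918871 407.90716546]]
(0.022, 0, 0.09) [[256.00838065 407.93756999]]
(-0.022, 0, 0.09) [[321.28173751 407.8781343 ]]
(0.04, 0, 0.049) [[217.97172276 406.7806793 ]]
(-0.04, 0, 0.049) [[324.48401377 406.76926504]]
```

View pics/w2c.png

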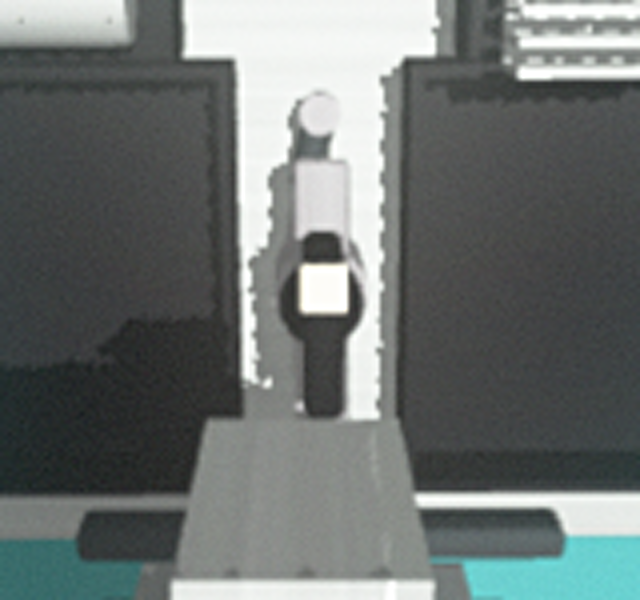

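The crop shows the handle bar and the 80 mm steel bar matching the second fit: bar end at row 218 of the enlarged picture, near end of the handle at 319. I'll use that fit and place the sink.

```bash
cat >> h.py <<'E'
def place(x,y,zt=.0355):
    q=np.load("car.npy"); X=c2w(q,[x,y,0])[0]; best=None
    for y in (q[2]+np.pi/2,q[2]-np.pi/2):
        j=ctrl.solve_ik([X[0],X[1],.16],rot(y))
        if j is not None and (best is None or abs(j[6])+abs(j[4])<best[0]): best=(abs(j[6])+abs(j[4]),y)
    R=rot(best[1]); ctrl.goto([X[0],X[1],.16],R); ctrl.movel([X[0],X[1],.055],.15)
    hit=ctrl.movel([X[0],X[1],zt],.05,f_stop=5); s=ctrl.sense(); print("hit",hit,s["eef_pos"].round(4),s["finger_gap"],s["time"])
    ctrl.open(); ctrl.movel([X[0],X[1],.16],.2); print("t",ctrl.sense()["time"])
E
python3 - <<'E'
from h import *
place(-.002,-.083)
s=ctrl.sense();print(s["joint_pos"].round(2))
# go look at caps
ctrl.goto([.52,-.21,.22],rot(0.)); w=ctrl.get_image("wrist"); print(ctrl.sense()["time"])
for d in ctrl.outline_of("cap1",w)[:3]:
    m=d["pixels"].astype(np.uint8); b=cv2.boundingRect(m); print(round(d["score"],2),np.round(d["centre"]),b,onz(w,d["centre"],.025).round(4))
cv2.imwrite("pics/w3.png",w["image"][:,:,::-1])
import pickle;pickle.dump(w,open("w3.pkl","wb"))
E
```

```text
hit True [0.4732 0.0625 0.0343] 0.3191918579287196 11.7917
t 13.1667
[ 0.14  0.43 -0.51  2.03  0.3   0.76 -0.76]
14.3083
0.95 [ 99. 333.] (314, 88, 32, 25) [ 0.5967 -0.2917  0.025 ]
0.7 [ 97. 202.] (185, 82, 31, 27) [ 0.5987 -0.1521  0.025 ]
```

View pics/w3.png

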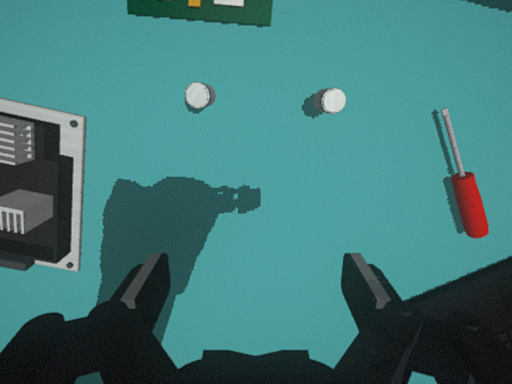

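The sink stands in its bin, at lower left. The cap tops are at (95,197) and (100,334). Next I'll pick and place both, using the tops at z = 0.05.

```bash
python3 - <<'E'
from h import *; import pickle
w=pickle.load(open("w3.pkl","rb"))
g=cv2.GaussianBlur(w["image"].astype(np.uint8),(3,3),0).min(2)
C=[]
for r,c in((95,197),(100,334)):
    m=np.zeros_like(g); m[r-20:r+20,c-20:c+20]=(g[r-20:r+20,c-20:c+20]>170)
    k,l,st,ce=cv2.connectedComponentsWithStats(m); i=l[r,c]; print(st[i],ce[i]); C.append(onz(w,ce[i][::-1],.05)[:2])
print(np.round(C,4))
pick(C[1],0.)
E
```

```text
[186  83  23  24 401] [196.96259352  94.6159601 ]
[324  89  21  23 397] [333.95214106 100.14105793]
[[ 0.6009 -0.1516]
 [ 0.5963 -0.2864]]
gap 0.2824753961157635 gf 29.273552298545837 t 16.4833 [ 0.5964 -0.2864  0.0223]
lifted 0.28088285949884445 29.427385926246643 17.325
```

```bash
python3 - <<'E'
from h import *; import pickle
place(-.002,.075+.024)
pick([.6009,-.1516],0.)
place(-.002,.075-.012)
q=np.load("car.npy");X=c2w(q,[-.06,0,0])[0]
ctrl.goto([X[0],X[1],.26],rot(q[2])); w=ctrl.get_image("wrist"); print(ctrl.sense()["time"])
print(proj(w,c2w(q,[(0,0,.09),(.022,0,.09),(-.022,0,.09)])).round(0).tolist())
cv2.imwrite("pics/w4.png",w["image"][:,:,::-1])
E
```

```text
hit True [0.5121 0.2402 0.0343] 0.2817515970719089 20.5667
t 21.975
gap 0.2824476713384915 gf 29.19604182243347 t 24.9583 [ 0.6011 -0.1516  0.0224]
lifted 0.27941373054008223 29.422025978565216 25.8
hit True [0.5044 0.2051 0.0343] 0.2820033031564018 28.5
t 29.9083
31.175
[[117.0, 254.0], [94.0, 254.0], [139.0, 254.0]]
```

View pics/w4.png

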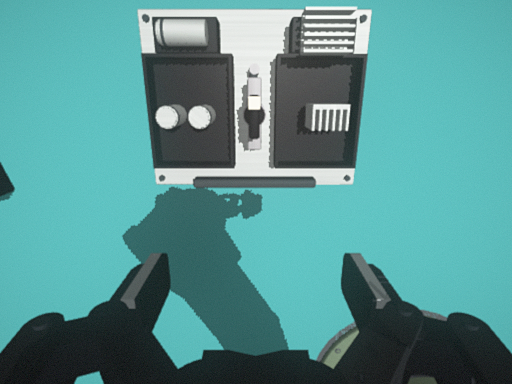

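All three parts stand in their bins, caps at (117,168) and (117,202), sink at (117,328), with the clamp open around (115,254). I'll turn the clamp now.

```bash
python3 - <<'E'
from h import *
q=np.load("car.npy");A=q[2];xy=q[:2]
best=None
for o in(0,np.pi):
    j=ctrl.solve_ik([*xy,.13],rot(A+o)); k=ctrl.solve_ik([*xy,.068],rot(A+o-1.45))
    print(o,j if j is None else j.round(2),k if k is None else k.round(2))
o=0
ctrl.goto([*xy,.13],rot(A)); ctrl.movel([*xy,.068],.1,f_stop=8); ctrl.grab(60); ctrl.wait(.1)
s=ctrl.sense();print(s["finger_gap"],s["grasp_force"],s["eef_pos"].round(4),s["time"],s["wrist_force"].round(1))
for a in (.35,.7,1.05,1.46):
    ctrl.movel([*xy,.0685 if a%.7<.1 else .068],.02 if 0 else .15,attitude=rot(A-a))
    s=ctrl.sense();print(a,s["wrist_torque"].round(2),s["wrist_force"].round(1),s["tcp_rot"][:2,0].round(2),s["time"])
E
```

```text
0 [-0.25  0.49 -0.2   1.97  0.15  0.69 -2.32] [-1.13  1.08  1.22  2.05 -1.25  1.06 -2.49]
3.141592653589793 [ 0.31  0.68 -1.    1.95  0.72  0.92  0.3 ] [-0.07  0.63 -0.44  2.    0.45  0.61 -0.91]
0.11606992812811232 61.53139650821686 [0.4935 0.1445 0.0683] 33.3417 [-0.8  6.7  4.3]
0.35 [0.96 0.21 0.09] [-1.2  4.5  6.4] [ 0.85 -0.53] 33.8417
0.7 [ 1.34 -0.4  -0.03] [ 2.7  6.3 -1.6] [ 0.61 -0.79] 34.3417
1.05 [ 1.48  0.42 -0.13] [-1.1  6.5 16.8] [ 0.31 -0.95] 34.8583
1.46 [ 2.59 -0.33 -0.1 ] [ 1.9 11.4 14.6] [-0.1  -0.99] 35.7417
```

```bash
python3 - <<'E'
from h import *
q=np.load("car.npy")
ctrl.open(); xy=q[:2]; ctrl.movel([*xy,.18],.15); print(ctrl.sense()["joint_pos"].round(2))
X=c2w(q,[-.06,0,0])[0]
ctrl.goto([X[0],X[1],.26],rot(q[2]+np.pi/2-1.2)); w=ctrl.get_image("wrist"); print(ctrl.sense()["time"])
cv2.imwrite("pics/w5.png",cv2.resize(w["image"][:,:,::-1],(800,600)))
E
```

```text
Traceback (most recent call last):
bench.MotionError: the arm cannot follow that straight line within its joint ranges
```

```bash
python3 - <<'E'
from h import *
q=np.load("car.npy"); s=ctrl.sense(); print(s["joint_pos"].round(3),s["finger_gap"],s["eef_pos"].round(4))
A=q[2]; xy=q[:2]; done=False
for da in (1.46,1.4,1.35,1.3,1.2):
    for dx in ((0,0),(-.01,0),(-.02,0),(0,.01)):
        for z in (.11,):
            try: ctrl.movel([xy[0]+dx[0],xy[1]+dx[1],z],.1,attitude=rot(A-da)); done=True; print(da,dx,z)
            except ctrl.MotionError: pass
        if done: break
    if done: break
if done:
    X=c2w(q,[-.06,0,0])[0]
    ctrl.goto([*xy,.2],rot(A-.9))
    ctrl.goto([X[0],X[1],.26],rot(A)); w=ctrl.get_image("wrist"); print(ctrl.sense()["time"])
    cv2.imwrite("pics/w5.png",cv2.resize(w["image"][:,:,::-1],(800,600)))
E
```

```text
[-1.122  1.055  1.193  2.049 -1.226  1.033 -2.516] 1.0020103595520795 [0.4932 0.1433 0.0685]
1.46 (0, 0) 0.11
38.2083
```

View pics/w5.png

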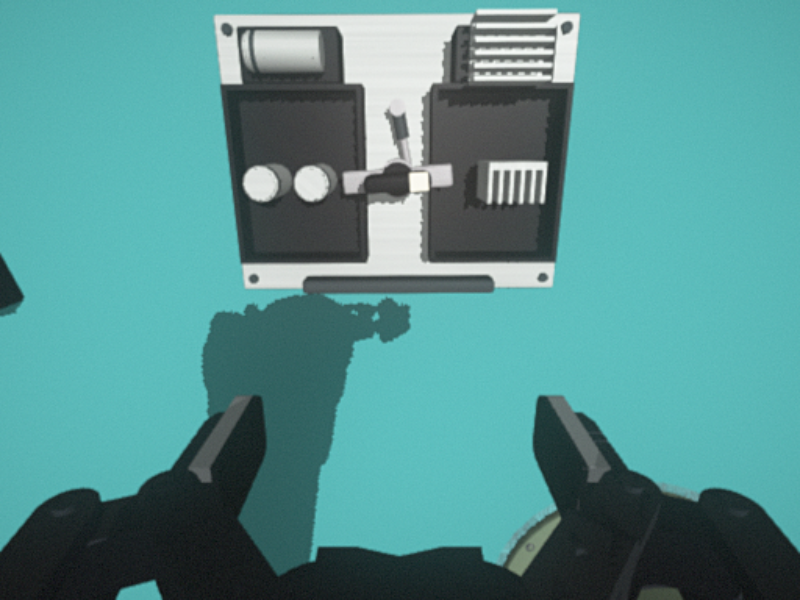

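The clamp bar now lies across both rims, from (352,182) to (443,175). Both caps and the sink stand clear of it, and the robot is free.

```bash
python3 -c "
from bench import ctrl
print(ctrl.finish_job())"
```

```text
the job is handed in; nothing more can be done
None
```

I handed the job in at about 38 s of the 72 s limit: in the last wrist picture both capacitors and the heat sink stand in their own bins and the clamp lies across both rims, but no verdict came back.

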